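# Set the stock tags of the bottle bins

### The arm

A 7-joint arm with a two-finger parallel gripper is mounted at the origin on a cart in front of the work surface, level with it; the furniture and walls round the work are solid. World frame = base frame: x ahead of the robot, y to its left, z up, the work surface at z = 0. Lengths are in m, angles in rad, forces in N, time in s.
With the tool pointing down it reaches from about 0.35 to 0.9 m from the base axis. Payload 19.9 kg.
Tool frame: the origin (TCP) lies midway between the tips of the shut fingers; the grasp point (between the pads) lies 19 mm behind it; z points along the fingers, y is the direction in which the jaws open and shut (so a half turn about z gives the same grasp; the last joint's range is limited). The gripper opens to 94 mm and grips with 3 to 60 N. Pads are 16 mm wide; open, the fingers measure 119 mm over their backs; the gripper's body (75 mm by 177 mm) begins 78 mm behind the grasp point.
Start: joints at [1.242, 0.417, -0.01, 1.614, 0.005, 1.111, -0.053], TCP at [0.177, -0.599, 0.175] pointing down, gripper open.
Joint ranges: [-2.81, 2.81], [-0.39, 2.02], [-1.27, 1.25], [0.06, 2.57], [-1.19, 4.33], [0.19, 2], [-2.82, 2.82]. Speed limits (rad/s): [1.89, 1.89, 2.39, 2.39, 3.01, 3.01, 3.01].

### API

Orientations are given as a unit quaternion [w, x, y, z].
In Python, from workcell import arm gives the robot as it stands. The module is installed in compiled form; this text tells all that it offers.
- The arm moves only by the shell command python3 -m inch 'ROWS'. ROWS is JSON, a list of rows, each an object of numbers: "gripper": the finger opening in m, from 0 to 0.094; "tx", "ty", "tz": the shift along the tool's x, y, z in m; "roll": the turn about the tool's z in rad. In form: [{"gripper": .., "tx": .., "ty": .., "tz": .., "roll": ..}, ...]. A call has 1 to 12 rows; each row is the pose to reach, as a shift and turn from the pose commanded when the call began, along the tool's axes at that moment; what a row does not reach only later rows make up. A row lasts 1/10 s, in which the tool goes at most 50 mm and 8.59 degrees, less where a joint would pass 70% of its speed; a pose out of reach is approached as far as the arm can. A call with a gripper value outside its range is refused whole. The fingers move at their own pace and stop on an object; the grip force is fixed at half the most. Time passes only in rows, so rows that repeat a pose let the fingers close. It gives the time, the measured TCP pose, the force and the opening at its end, in the units of the state.
- arm.get_obs(): the state, without advancing time (a new reading comes with each control period).
- arm.read_camera(name): name is "scene" or "top"; returns the picture (480x640x3 uint8, red, green, blue); there is no depth.
- arm.camera_info(name): a dict with "fx", "fy", "cx", "cy" (pixels), "k1" (the pictures are not rectified: a ray, as slopes to the right and down, at radius r is drawn at 1 + k1 r^2 times it, then the intrinsics apply), "R" (3x3) and "t" (3): a world point X has camera coordinates R X + t. Camera axes: x right, y down, z forward; pixel columns grow to the right and rows downward; lengths in m; the calibration is good to about 2 mm. A picture is of the moment at which its call begins. camera_info takes no time and is no camera call.
- arm.job_done(): hands the job in, once; it reports no verdict.
The state is a dict: "t": time; "joints": joint angles; "qd": joint speeds; "tau": joint torques, N m; "tool_pos": TCP position; "tcp_rot": TCP orientation; "contact_force": force on the tool from outside, world axes, zero at the start; "torque": the same for the moment, N m; "width": opening from 0.0 (shut) to 1.0 (fully open).
Only numpy, scipy, OpenCV 4.12 (cv2) and the standard library are available. Lean on these libraries where they do the work, as an engineer would, in place of code of your own. Each camera call takes 0.05 s, during which the arm holds its last target.

### The job

Flip the hinged tags on the stock board by pushing them with a fingertip until exactly the full bins (a bottle in both wells) show the round disc to the robot, their tag swung fully to the left, and every half-empty or empty bin shows the bar, its tag swung fully to the right; each tag belongs to the bin straight behind it. Only push the tags: grip or lift nothing, and leave the bottles and the other loose things on and around the board where they are.

Things in the scene. Friction and masses are not known exactly. Their poses are not given: they have to be found in the camera images.
- bin_1: One of four alike grey open bins, fixed in shuffled order 100 mm apart along the back of a fixed grey board (210 x 410 x 8 mm, turned up to 0.18 rad). 46 (x) x 86 (y) x 30 mm, two wells side by side along y, each for one bottle. Origin: centre of its underside, 8 mm over the worktop. x points away from the tags, y along the row to the left.
- hinge_1 (a point): On the upright hinge pin of tag 1, at mid-height of its flap, 46 mm over the worktop; turns with the flap (z up, -x along the flap to its free edge). The four alike tags stand in shuffled order along the board's front, each for the bin whose centre is 105 mm straight behind it. Pin top 73 mm, 36 mm round foot and stop pins up to 31 mm over the worktop; clutter behind the tags is below 30 mm.
- flag_1 (a joint): Turn of the flap of tag 1 about its pin: an upright white plate 4 mm thick, 44 mm from pin to free edge, from 26 to 66 mm over the worktop. 0 points straight away from its bin (to the robot); +1.2 (stop) to the left, its black 27 mm disc facing the robot; -1.2 (stop) to the right, its black 28 x 8 mm bar facing the robot. Stiff hinge (about 0.2 N at the edge), stays where it is left.
- bin_2: One of four alike grey open bins, fixed in shuffled order 100 mm apart along the back of a fixed grey board (210 x 410 x 8 mm, turned up to 0.18 rad). 46 (x) x 86 (y) x 30 mm, two wells side by side along y, each for one bottle. Origin: centre of its underside, 8 mm over the worktop. x points away from the tags, y along the row to the left.
- hinge_2 (a point): On the upright hinge pin of tag 2, at mid-height of its flap, 46 mm over the worktop; turns with the flap (z up, -x along the flap to its free edge). The four alike tags stand in shuffled order along the board's front, each for the bin whose centre is 105 mm straight behind it. Pin top 73 mm, 36 mm round foot and stop pins up to 31 mm over the worktop; clutter behind the tags is below 30 mm.
- flag_2 (a joint): Turn of the flap of tag 2 about its pin: an upright white plate 4 mm thick, 44 mm from pin to free edge, from 26 to 66 mm over the worktop. 0 points straight away from its bin (to the robot); +1.2 (stop) to the left, its black 27 mm disc facing the robot; -1.2 (stop) to the right, its black 28 x 8 mm bar facing the robot. Stiff hinge (about 0.2 N at the edge), stays where it is left.
- bin_3: One of four alike grey open bins, fixed in shuffled order 100 mm apart along the back of a fixed grey board (210 x 410 x 8 mm, turned up to 0.18 rad). 46 (x) x 86 (y) x 30 mm, two wells side by side along y, each for one bottle. Origin: centre of its underside, 8 mm over the worktop. x points away from the tags, y along the row to the left.
- hinge_3 (a point): On the upright hinge pin of tag 3, at mid-height of its flap, 46 mm over the worktop; turns with the flap (z up, -x along the flap to its free edge). The four alike tags stand in shuffled order along the board's front, each for the bin whose centre is 105 mm straight behind it. Pin top 73 mm, 36 mm round foot and stop pins up to 31 mm over the worktop; clutter behind the tags is below 30 mm.
- flag_3 (a joint): Turn of the flap of tag 3 about its pin: an upright white plate 4 mm thick, 44 mm from pin to free edge, from 26 to 66 mm over the worktop. 0 points straight away from its bin (to the robot); +1.2 (stop) to the left, its black 27 mm disc facing the robot; -1.2 (stop) to the right, its black 28 x 8 mm bar facing the robot. Stiff hinge (about 0.2 N at the edge), stays where it is left.
- bin_4: One of four alike grey open bins, fixed in shuffled order 100 mm apart along the back of a fixed grey board (210 x 410 x 8 mm, turned up to 0.18 rad). 46 (x) x 86 (y) x 30 mm, two wells side by side along y, each for one bottle. Origin: centre of its underside, 8 mm over the worktop. x points away from the tags, y along the row to the left.
- hinge_4 (a point): On the upright hinge pin of tag 4, at mid-height of its flap, 46 mm over the worktop; turns with the flap (z up, -x along the flap to its free edge). The four alike tags stand in shuffled order along the board's front, each for the bin whose centre is 105 mm straight behind it. Pin top 73 mm, 36 mm round foot and stop pins up to 31 mm over the worktop; clutter behind the tags is below 30 mm.
- flag_4 (a joint): Turn of the flap of tag 4 about its pin: an upright white plate 4 mm thick, 44 mm from pin to free edge, from 26 to 66 mm over the worktop. 0 points straight away from its bin (to the robot); +1.2 (stop) to the left, its black 27 mm disc facing the robot; -1.2 (stop) to the right, its black 28 x 8 mm bar facing the robot. Stiff hinge (about 0.2 N at the edge), stays where it is left.
- bottle_1: Small loose white-capped bottle, 34 mm across, 62 mm high, standing upright in a well of a bin, its top 73 mm over the worktop. Origin at the centre of its underside; the wells lie 21 mm either side of the bin's centre in y.
- bottle_2: Small loose white-capped bottle, 34 mm across, 62 mm high, standing upright in a well of a bin, its top 73 mm over the worktop. Origin at the centre of its underside; the wells lie 21 mm either side of the bin's centre in y.
- bottle_3: Small loose white-capped bottle, 34 mm across, 62 mm high, standing upright in a well of a bin, its top 73 mm over the worktop. Origin at the centre of its underside; the wells lie 21 mm either side of the bin's centre in y.
- bottle_4: Small loose white-capped bottle, 34 mm across, 62 mm high, standing upright in a well of a bin, its top 73 mm over the worktop. Origin at the centre of its underside; the wells lie 21 mm either side of the bin's centre in y.
- bottle_5: Small loose white-capped bottle, 34 mm across, 62 mm high, standing upright in a well of a bin, its top 73 mm over the worktop. Origin at the centre of its underside; the wells lie 21 mm either side of the bin's centre in y.
- filter: Loose syringe filter, 28 x 20 mm high, on the board between tags and bins. A bystander. Origin at its underside.
- green_cap: Loose green screw cap, 34 x 12 mm high, on the board between tags and bins. A bystander. Origin at its underside.
- tweezers: Loose tweezers, 127 mm long, 9 mm high, lying along the row on the board between tags and bins. A bystander. Origin at its underside.
- tape: Loose roll of tape, 98 x 20 mm high, flat on the worktop. A bystander. Origin at its underside.
- beaker: Loose small beaker, 46 x 58 mm high, on the worktop. A bystander. Origin at its underside.
- timer: Loose timer, 62 x 66 x 20 mm, on the worktop. A bystander. Origin at its underside.

How it is judged:
By the outcome, as a careful person would: the job done as asked, in the order asked, and still so for the second after the job is handed in, with the robot touching nothing.
It also fails if it takes over 61 s, if anything falls off the work surface, if the arm or the gripper's body presses on something with over 40 N, if the wrist force passes 120 N, or if a joint passes its speed limit or range.

## Working session

There is one attempt and no reset: what is moved stays moved. The work goes in short steps, Python scripts to look and compute and a shell command to move; the robot and the scene stay as the last step left them, time stands still between calls to the robot, and variables do not carry over. Pictures are saved under pics/ and viewed, and the job is handed in when it is done.

```bash
mkdir -p pics
python3 - <<'E'
from workcell import arm
import cv2
o=arm.get_obs(); print({k:o[k] for k in('t','tool_pos','tcp_rot','width')})
for n in('scene','top'):
    print(n,arm.camera_info(n)); cv2.imwrite(f'pics/{n}0.png',arm.read_camera(n)[:,:,::-1])
E
```

```text
{'t': 0.0, 'tool_pos': array([ 0.17665912, -0.5990658 ,  0.17462062]), 'tcp_rot': array([-6.14084676e-04,  9.89737269e-01,  1.42897662e-01, -1.37330851e-04]), 'width': 1.001214269926616}
scene {'fx': 625.0146945340517, 'fy': 625.0146945340517, 'cx': 329.32051699366673, 'cy': 241.0920159962617, 'k1': -0.0880604814238719, 'R': array([[-0.51398599, -0.8576472 , -0.01611475],
       [-0.60584902,  0.37625506, -0.70098438],
       [ 0.60726055, -0.35053304, -0.71299454]]), 't': array([0.28207471, 0.36393634, 1.21209524])}
top {'fx': 539.2952519720915, 'fy': 539.2952519720915, 'cx': 316.74795358010033, 'cy': 245.27209739254974, 'k1': -0.1145030009843628, 'R': array([[-0.02486479, -0.99968049,  0.00454625],
       [-0.98419517,  0.02368152, -0.17549657],
       [ 0.17533283, -0.00883809, -0.98446955]]), 't': array([0.00511162, 0.57142133, 1.40148682])}
```

View pics/scene0.png

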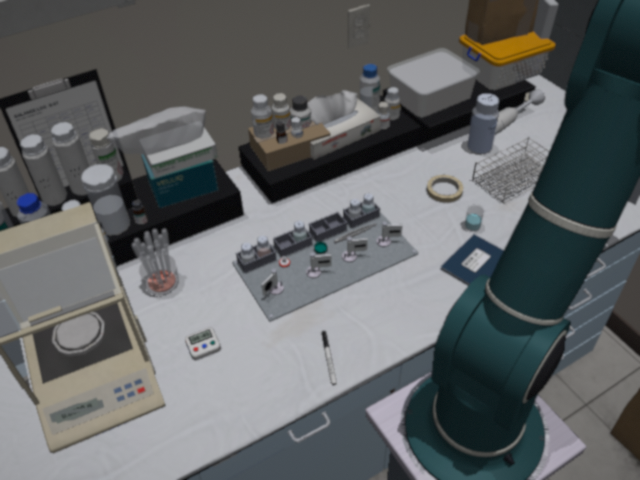

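View pics/top0.png

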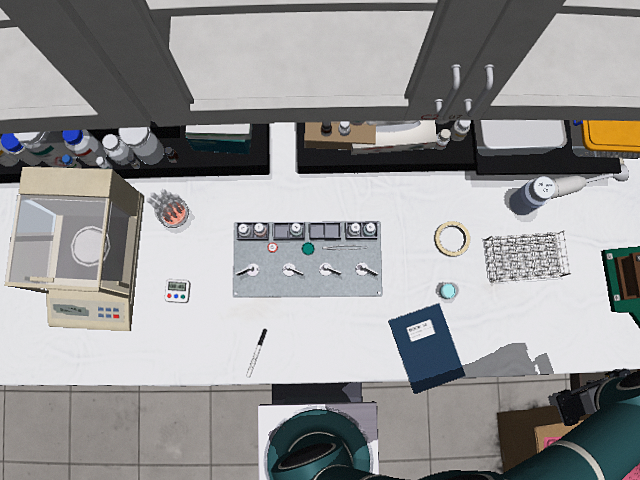

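Run:
```python
import cv2
a=cv2.imread('pics/top0.png')[210:305,225:390]; cv2.imwrite('pics/topz.png',cv2.resize(a,None,fx=4.8,fy=4.8,interpolation=2))
a=cv2.imread('pics/scene0.png')[185:320,225:425]; cv2.imwrite('pics/scenez.png',cv2.resize(a,None,fx=4,fy=4,interpolation=2))
```

```text
(no output)
```

View pics/topz.png

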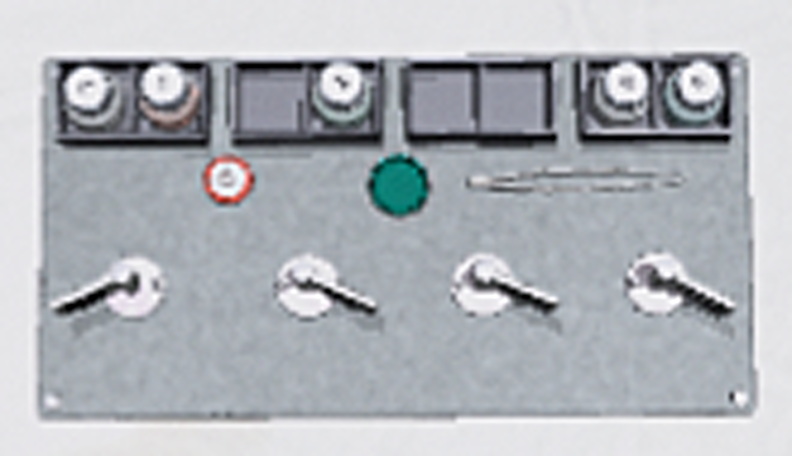

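View pics/scenez.png

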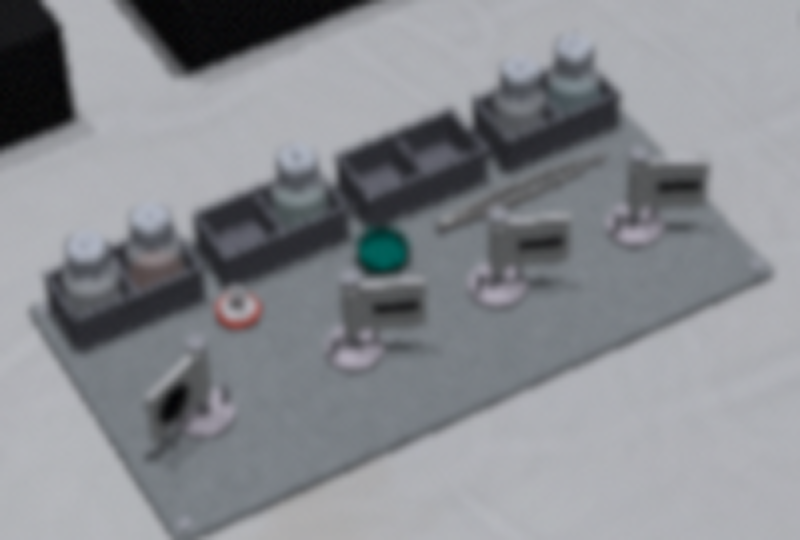

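The top view shows bins left to right as full, half, empty and full. The tags read left, right, right, right, so only the rightmost looks wrong. I'll measure poses and angles next.

```bash
cat > h.py <<'E'
import numpy as np,cv2
from workcell import arm
def ray(n,p):
    c=arm.camera_info(n)
    K=np.array([[c['fx'],0,c['cx']],[0,c['fy'],c['cy']],[0,0,1]])
    u=cv2.undistortPoints(np.array([[p]],float),K,np.array([c['k1'],0,0,0]))[0,0]
    R=np.array(c['R']);t=np.array(c['t'])
    return -R.T@t, R.T@np.array([u[0],u[1],1])
def onz(n,p,z):
    o,d=ray(n,p); return o+d*(z-o[2])/d[2]
def proj(n,X):
    c=arm.camera_info(n); q=np.array(c['R'])@X+np.array(c['t']); s=q[:2]/q[2]; s=s*(1+c['k1']*(s@s))
    return s*c['fx']+[c['cx'],c['cy']]
E
python3 - <<'E'
from h import *
print('cam',ray('top',(0,0))[0])
T=lambda x,y:(225+(x+.5)/4.8-.5,210+(y+.5)/4.8-.5)
S=lambda x,y:(225+(x+.5)/4-.5,185+(y+.5)/4-.5)
for n,p in dict(TL=(43,57),TR=(748,55),BL=(38,413),BR=(755,413)).items(): print(n,onz('top',T(*p),.008).round(4))
# feet centers (z~.01)
for n,p in dict(f1=(137,288),f2=(306,288),f3=(481,286),f4=(656,284)).items(): print(n,onz('top',T(*p),.011).round(4))
for n,p in dict(f1=(208,412),f2=(355,346),f3=(498,284),f4=(634,225)).items(): print(n,'S',onz('scene',S(*p),.011).round(4))
for n,p in dict(p1=(197,341),p2=(349,277),p3=(497,213),p4=(639,152)).items(): print(n,'Spin',onz('scene',S(*p),.073).round(4))
for n,(a,b) in dict(t1=((130,276),(55,305)),t2=((308,276),(375,308)),t3=((483,274),(555,305)),t4=((655,270),(732,308))).items():
  A=onz('top',T(*a),.066);B=onz('top',T(*b),.066); d=B-A; print(n,A.round(4),B.round(4),np.hypot(*d[:2]),np.arctan2(-d[1],-d[0]))
E
```

```text
cam [0.31679056 0.00396432 1.47998033]
TL [0.6522 0.222  0.008 ]
TR [ 0.6435 -0.1893  0.008 ]
BL [0.4446 0.2246 0.008 ]
BR [ 0.4347 -0.184   0.008 ]
f1 [0.5147 0.1672 0.011 ]
f2 [0.5125 0.0704 0.011 ]
f3 [ 0.5112 -0.0297  0.011 ]
f4 [ 0.5099 -0.13    0.011 ]
f1 S [0.5115 0.1655 0.011 ]
f2 S [0.5111 0.0667 0.011 ]
f3 S [ 0.5091 -0.0328  0.011 ]
f4 S [ 0.5071 -0.1317  0.011 ]
p1 Spin [0.5123 0.1667 0.073 ]
p2 Spin [0.5102 0.0688 0.073 ]
p3 Spin [ 0.5092 -0.0316  0.073 ]
p4 Spin [ 0.5079 -0.1325  0.073 ]
t1 [0.5141 0.1649 0.066 ] [0.4989 0.2065 0.066 ] 0.044209402168936526 -1.220507176848947
t2 [0.5118 0.0667 0.066 ] [0.4931 0.0302 0.066 ] 0.04102064841076256 1.0993863104300319
t3 [ 0.5106 -0.0297  0.066 ] [ 0.4924 -0.0689  0.066 ] 0.04314987904500858 1.1360348829396032
t4 [ 0.5104 -0.1247  0.066 ] [ 0.4883 -0.1664  0.066 ] 0.04722272669539359 1.0817962043726261
```

Run:
```python
from h import *
im=cv2.imread('pics/top0.png'); 
H={1:(.5123,.1667),2:(.5105,.0688),3:(.5092,-.0316),4:(.5079,-.1325)}
big=cv2.resize(im[245:290,225:390],None,fx=4.8,fy=4.8,interpolation=0)
big=cv2.resize(im[255:285,225:390],None,fx=4.8,fy=9.6,interpolation=0)
# line overlay at x4.8
z=cv2.resize(im[240:290,225:390],None,fx=4.8,fy=4.8,interpolation=cv2.INTER_CUBIC); z2=z.copy()
for k,(x,y) in H.items():
  th=1.2 if k==1 else -1.2
  for zz,c in((.066,(0,0,255)),(.026,(255,0,0))):
    P=[]
    for r in(0,.044):
      u=proj('top',np.array([x-r*np.cos(th-(-.0145)),y+r*np.sin(th+.0145),zz])); P.append(tuple(int(v) for v in ((u-[225,240]+.5)*4.8).round()))
    cv2.line(z2,P[0],P[1],c,1)
cv2.imwrite('pics/ov.png',np.vstack([z,z2]))
g=cv2.cvtColor(im,cv2.COLOR_BGR2GRAY)
for k,(x,y) in H.items():
  s=1 if k==1 else -1
  u=proj('top',np.array([x-.012,y+s*.022,.046])); c0,r0=int(u[0])-14,int(u[1])-10
  w=g[r0:r0+20,c0:c0+28]; m=(w<70).astype('uint8'); n,l,st,_=cv2.connectedComponentsWithStats(m,connectivity=8)
  i=1+st[1:,4].argmax(); rr,cc=np.nonzero(l==i); wt=(90.-w[rr,cc])
  p=np.array([onz('top',(c0+b,r0+a),.046)[:2] for a,b in zip(rr,cc)])
  mu=np.average(p,axis=0,weights=wt); C=np.cov(p.T,aweights=wt); e,v=np.linalg.eigh(C); d=v[:,1]; d*=np.sign(d[0]) 
  print(k,st[i,4],mu.round(4),'th',np.arctan2(d[1],d[0])+.0145, 'dist',np.hypot(*(mu-[x,y])), 'centre ang',np.arctan2(y-mu[1],x-mu[0])+.0145)
```

```text
1 22 [0.5041 0.1916] th -1.153829311330655 dist 0.026205712532562986 centre ang -1.2375869502967847
2 22 [0.5023 0.0504] th 1.1606972281019492 dist 0.020100305389107915 centre ang 1.166889339733752
3 27 [ 0.5006 -0.0508] th 1.2034951997233867 dist 0.021048538130097043 centre ang 1.163065492448837
4 35 [ 0.4968 -0.1495] th 1.1172949484562513 dist 0.0203002259037216 centre ang 1.0075889866078636
```

View pics/ov.png

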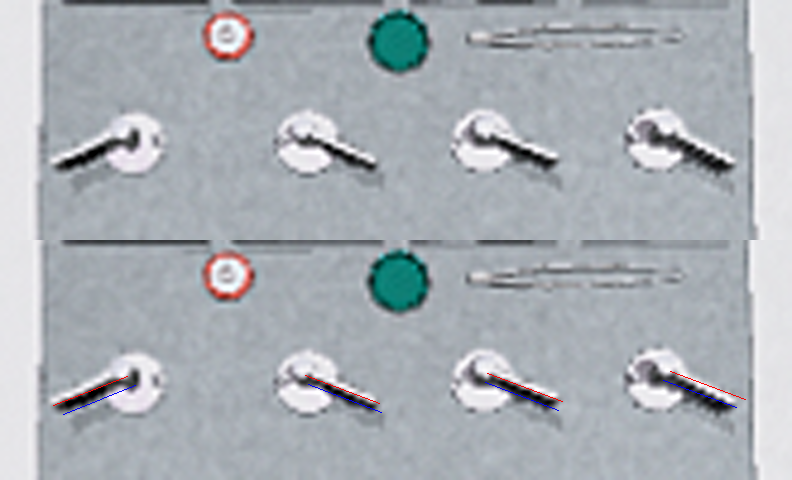

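Tags 1–3 match the drawn ±1.2 rad lines, so I'll leave them. Tag 4, in front of the right-hand full bin, is the only one that needs flipping to the left. I'll shut the gripper, move over, and enter behind its flap.

```bash
python3 -m inch '[{"gripper":0,"tx":0.45,"ty":-0.316,"tz":0,"roll":0.3},{"gripper":0,"tx":0.45,"ty":-0.316,"tz":0,"roll":0.3},{"gripper":0,"tx":0.45,"ty":-0.316,"tz":0,"roll":0.3},{"gripper":0,"tx":0.45,"ty":-0.316,"tz":0,"roll":0.3},{"gripper":0,"tx":0.45,"ty":-0.316,"tz":0,"roll":0.3},{"gripper":0,"tx":0.45,"ty":-0.316,"tz":0,"roll":0.3},{"gripper":0,"tx":0.45,"ty":-0.316,"tz":0,"roll":0.3},{"gripper":0,"tx":0.45,"ty":-0.316,"tz":0,"roll":0.3},{"gripper":0,"tx":0.45,"ty":-0.316,"tz":0,"roll":0.3},{"gripper":0,"tx":0.45,"ty":-0.316,"tz":0,"roll":0.3},{"gripper":0,"tx":0.45,"ty":-0.316,"tz":0,"roll":0.3},{"gripper":0,"tx":0.45,"ty":-0.316,"tz":0,"roll":0.3}]'
```

```text
t: 1.3
tool_pos: [0.5219, -0.1631, 0.175]
tcp_rot: [-0.001, 1.0, -0.003, 0.0]
contact_force: [0.5, -1.7, 0.1]
width: 0.022
```

```bash
python3 -m inch '[{"gripper":0,"tx":0,"ty":0,"tz":0,"roll":0},{"gripper":0,"tx":0,"ty":0,"tz":0,"roll":0}]'
python3 - <<'E'
from h import *
for n in('scene','top'):
  im=arm.read_camera(n)[:,:,::-1]; im=im[130:330,200:460] if n=='scene' else im[190:390,200:460]
  cv2.imwrite(f'pics/{n}1.png',cv2.resize(im,None,fx=3,fy=3,interpolation=2))
o=arm.get_obs();print(o['tool_pos'],o['tcp_rot'])
E
```

```text
t: 1.5
tool_pos: [0.5183, -0.1701, 0.175]
tcp_rot: [0.0, 1.0, -0.007, -0.0]
contact_force: [-0.3, 0.3, 0.4]
width: 0.004
[ 0.51826146 -0.17046417  0.17519554] [ 1.57260989e-04  9.99970575e-01 -7.66746004e-03 -1.86667534e-04]
```

View pics/scene1.png

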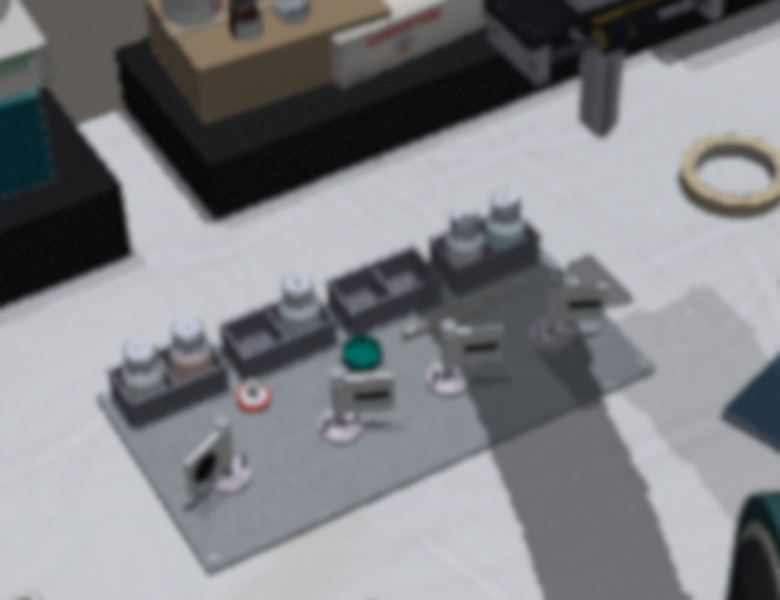

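View pics/top1.png

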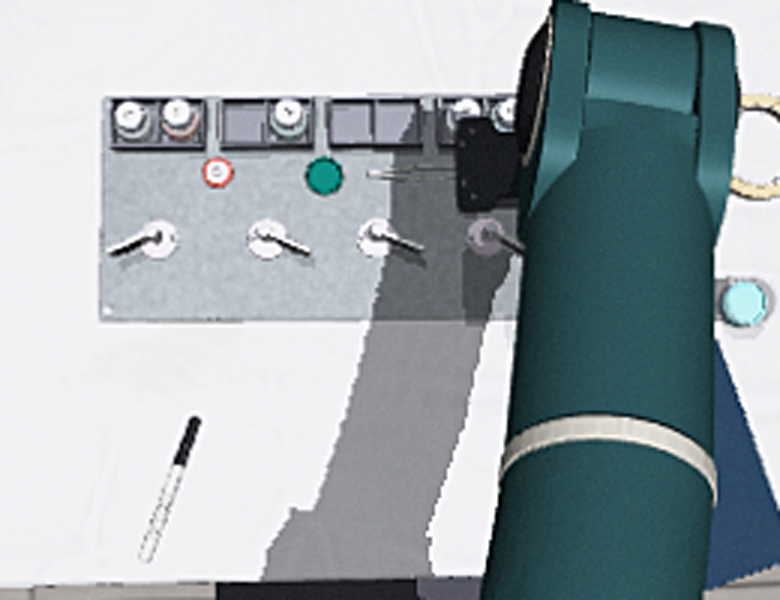

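```bash
python3 - <<'E'
from h import *
print(proj('scene',arm.get_obs()['tool_pos']), 'seen ~ (401,175)')
E
python3 -m inch '[{"gripper":0,"tz":0.05},{"gripper":0,"tz":0.09},{"gripper":0,"tz":0.12},{"gripper":0,"tz":0.133},{"gripper":0,"tz":0.133},{"gripper":0,"tz":0.133}]'
python3 - <<'E'
from h import *
im=arm.read_camera('scene')[:,:,::-1][190:260,340:440]
cv2.imwrite(f'pics/s2.png',cv2.resize(im,None,fx=7,fy=7,interpolation=2))
E
```

```text
[397.21669326 182.61654067] seen ~ (401,175)invalid input at $[0]: expected keys gripper, tx, ty, tz, roll
```

View pics/s2.png

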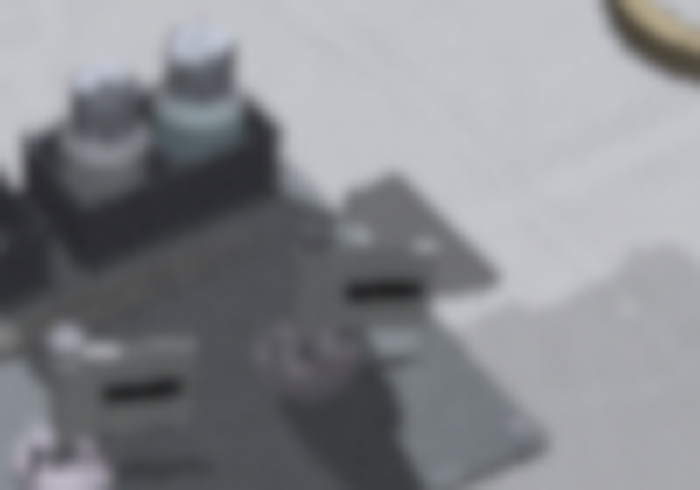

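Run:
```python
from h import *
o=arm.get_obs(); print(o['t'],o['tool_pos'],o['tcp_rot'],o['width'])
im=arm.read_camera('scene')[:,:,::-1].copy()
x0,y0=360,125
z=cv2.resize(im[y0:y0+75,x0:x0+100],None,fx=8,fy=8,interpolation=2)
p=o['tool_pos']
for dz,c in((0,(0,0,255)),(.019,(0,255,0)),(.04,(255,0,0))):
  for dx,dy in((-.008,-.0125),(-.008,.0125),(.008,-.0125),(.008,.0125),(0,0)):
    u=(proj('scene',p+[dx,dy,dz])-[x0,y0]+.5)*8; cv2.circle(z,tuple(int(v) for v in u),4,c,-1)
cv2.imwrite(f'pics/s3.png',z)
```

```text
1.65 [ 0.51832639 -0.17032072  0.17525076] [ 1.23388853e-04  9.99970804e-01 -7.63919956e-03 -1.35237141e-04] 0.0008109722050715787
```

View pics/s3.png

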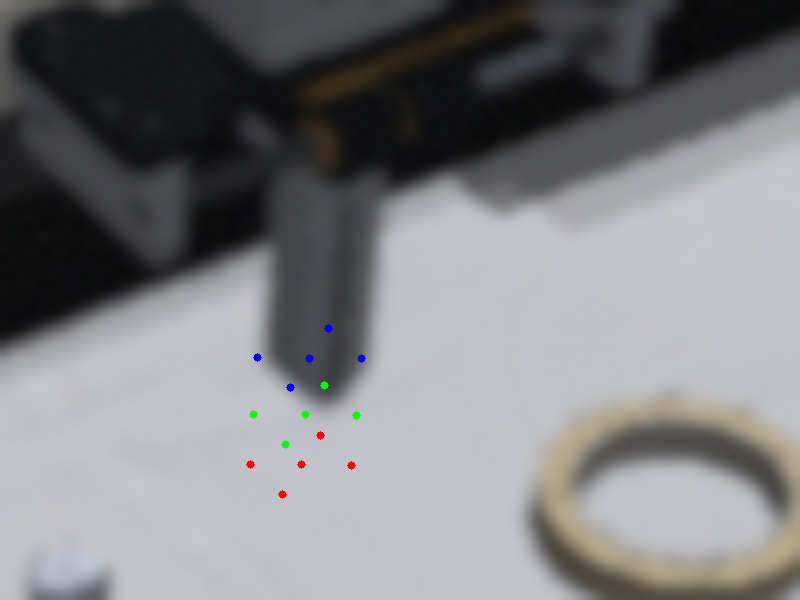

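Run:
```python
from h import *
for n,q in dict(left=(265,358),bot=(326,408),right=(369,368)).items():
  for z in(.175,.185,.195,.205,.215): print(n,z,onz('scene',(360+q[0]/8-.5,125+q[1]/8-.5),z).round(4))
c=arm.camera_info('scene'); print(np.array(c['t']),c['R'])
```

```text
left 0.175 [ 0.5648 -0.19    0.175 ]
left 0.185 [ 0.5549 -0.1824  0.185 ]
left 0.195 [ 0.5451 -0.1749  0.195 ]
left 0.205 [ 0.5352 -0.1673  0.205 ]
left 0.215 [ 0.5254 -0.1597  0.215 ]
bot 0.175 [ 0.536  -0.1919  0.175 ]
bot 0.185 [ 0.5264 -0.1843  0.185 ]
bot 0.195 [ 0.5169 -0.1767  0.195 ]
bot 0.205 [ 0.5073 -0.169   0.205 ]
bot 0.215 [ 0.4978 -0.1614  0.215 ]
right 0.175 [ 0.5445 -0.2137  0.175 ]
right 0.185 [ 0.5348 -0.2059  0.185 ]
right 0.195 [ 0.5252 -0.1981  0.195 ]
right 0.205 [ 0.5156 -0.1902  0.205 ]
right 0.215 [ 0.5059 -0.1824  0.215 ]
[0.28207471 0.36393634 1.21209524] [[-0.51398599 -0.8576472  -0.01611475]
 [-0.60584902  0.37625506 -0.70098438]
 [ 0.60726055 -0.35053304 -0.71299454]]
```

The fingertip in the picture, near (401,176), sits about 37 mm above where the reported TCP projects, so the two disagree. I'll descend part way at this clear spot and compare again.

```bash
python3 -m inch '[{"gripper":0,"tx":0,"ty":0,"tz":0.04,"roll":0},{"gripper":0,"tx":0,"ty":0,"tz":0.08,"roll":0},{"gripper":0,"tx":0,"ty":0,"tz":0.08,"roll":0},{"gripper":0,"tx":0,"ty":0,"tz":0.08,"roll":0}]'
cat > look.py <<'E'
from h import *
import sys
o=arm.get_obs(); print(o['t'],o['tool_pos'].round(4),o['contact_force'])
im=arm.read_camera('scene')[:,:,::-1].copy()
x0,y0=345,165
z=cv2.resize(im[y0:y0+75,x0:x0+100],None,fx=8,fy=8,interpolation=2)
p=o['tool_pos']
for dz,c in((0,(0,0,255)),(.037,(255,0,0))):
  for dx,dy in((-.008,-.0125),(-.008,.0125),(.008,-.0125),(.008,.0125)):
    u=(proj('scene',p+[dx,dy,dz])-[x0,y0]+.5)*8; cv2.circle(z,tuple(int(v) for v in u),3,c,-1)
cv2.imwrite(sys.argv[1],z)
cv2.imwrite(sys.argv[1].replace('.png','_full.png'),im)
E
python3 look.py pics/s4.png
```

```text
t: 2.1
tool_pos: [0.519, -0.1694, 0.096]
tcp_rot: [-0.0, 1.0, -0.007, -0.0]
contact_force: [0.6, 0.1, 0.5]
width: 0.002
2.1 [ 0.519  -0.1694  0.096 ] [0.63706105 0.06247229 0.45718298]
```

View pics/s4.png

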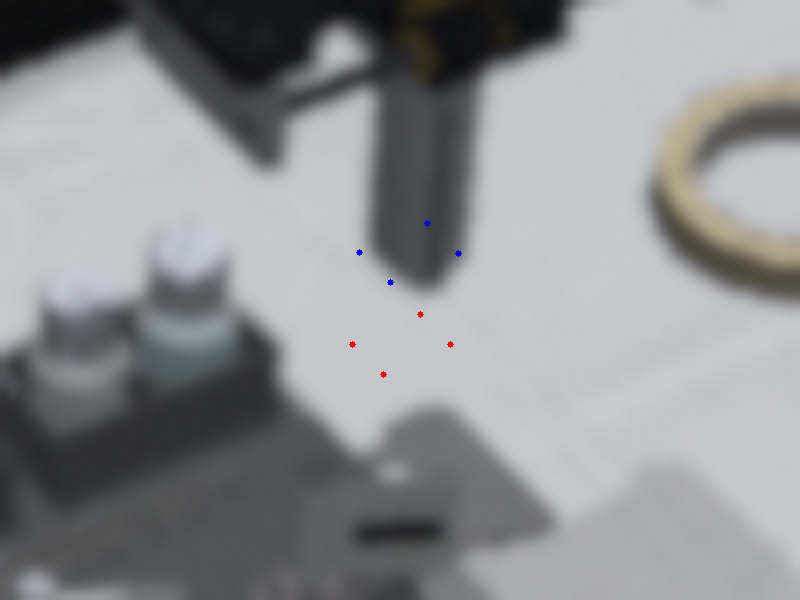

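Run:
```python
from h import *
p=arm.get_obs()['tool_pos']
for s in(-1,1):
  for k in(-1,1):
    for zz in(.097,.134): print(s,k,zz,proj('scene',p+[s*.0375,k*.0885,zz]).round(1))
im=arm.read_camera('scene')[:,:,::-1][40:240,300:500]
cv2.imwrite('pics/s5.png',cv2.resize(im,None,fx=3,fy=3,interpolation=2))
```

```text
-1 -1 0.097 [437.2 172.2]
-1 -1 0.134 [438.9 159.7]
-1 1 0.097 [374.3 198.7]
-1 1 0.134 [374.9 186.1]
1 -1 0.097 [418.  155.4]
1 -1 0.134 [419.2 143. ]
1 1 0.097 [356.2 180.4]
1 1 0.134 [356.4 167.8]
```

View pics/s5.png

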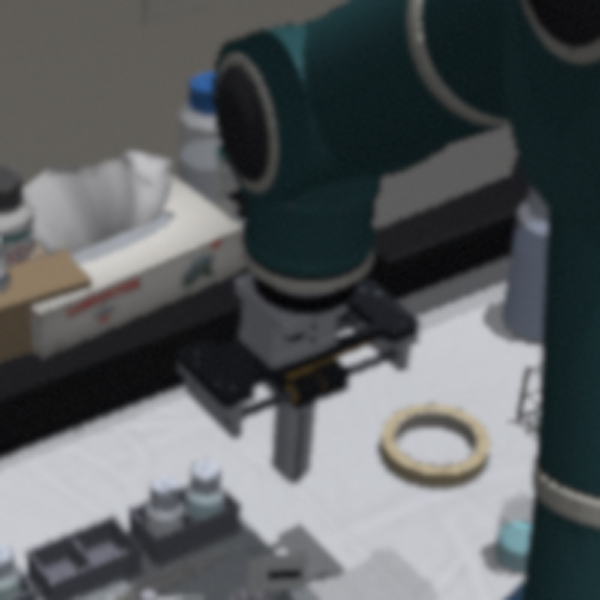

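Run:
```python
from h import *
p=arm.get_obs()['tool_pos']
im=arm.read_camera('top')[:,:,::-1].copy()
x0,y0=320,180
z=cv2.resize(im[y0:y0+100,x0:x0+130],None,fx=6,fy=6,interpolation=2)
for dz,c in((.097,(0,0,255)),(.134,(255,0,0)),(.17,(0,255,0))):
  for dx,dy in((-.0375,.0885),(.0375,.0885),(-.0375,-.0885),(.0375,-.0885)):
    q=proj('top',p+[dx,dy,dz]); 
    if dy>0: print(dz,dx,q.round(1))
    u=(q-[x0,y0]+.5)*6; cv2.circle(z,tuple(int(v) for v in u),3,c,-1)
cv2.imwrite('pics/t5.png',z)
```

```text
0.097 -0.0375 [348.  270.4]
0.097 0.0375 [346.9 239.8]
0.134 -0.0375 [348.9 268.4]
0.134 0.0375 [347.8 236.9]
0.17 -0.0375 [349.9 266.3]
0.17 0.0375 [348.8 233.9]
```

View pics/t5.png

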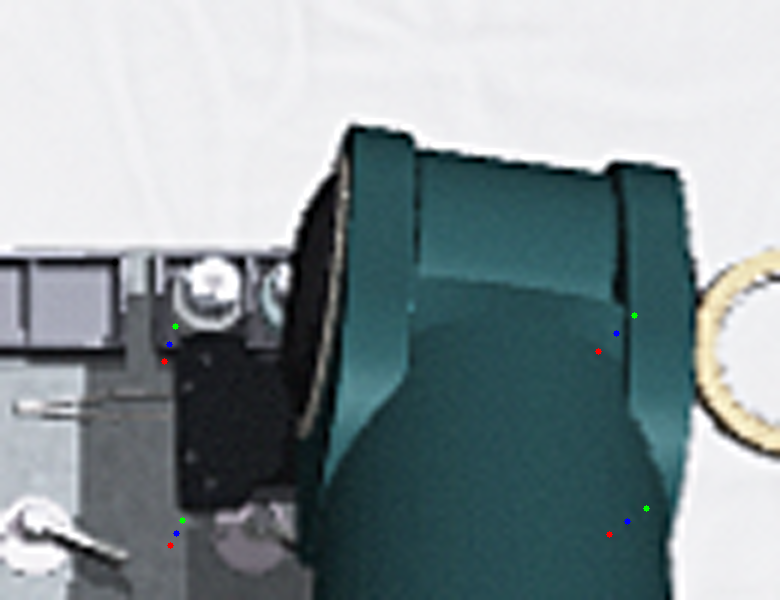

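Both views agree: the gripper's x and y match the report, but fingers and body alike appear about 35 mm higher. I'll descend in steps, checking force and picture at each.

```bash
python3 -m inch '[{"gripper":0,"tx":0,"ty":0,"tz":0.03,"roll":0},{"gripper":0,"tx":0,"ty":0,"tz":0.054,"roll":0},{"gripper":0,"tx":0,"ty":0,"tz":0.054,"roll":0},{"gripper":0,"tx":0,"ty":0,"tz":0.054,"roll":0}]'
python3 look.py pics/s6.png
```

```text
t: 2.65
tool_pos: [0.5197, -0.1693, 0.0426]
tcp_rot: [0.0, 1.0, -0.007, 0.0]
contact_force: [-0.4, 0.1, -0.3]
width: 0.004
2.65 [ 0.5197 -0.1693  0.0426] [-0.35499199  0.06029089 -0.30665102]
```

View pics/s6.png

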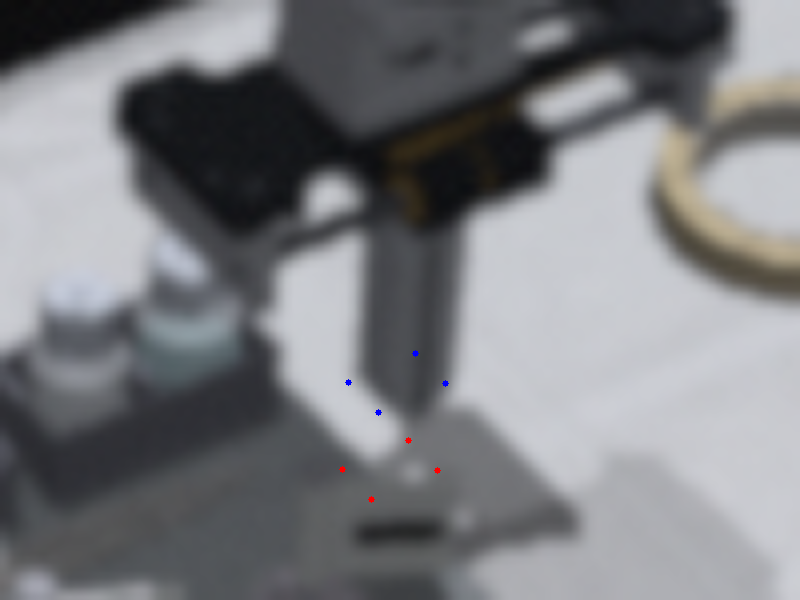

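```bash
python3 -m inch '[{"gripper":0,"tx":0,"ty":0,"tz":0.009,"roll":0},{"gripper":0,"tx":0,"ty":0,"tz":0.018,"roll":0},{"gripper":0,"tx":0,"ty":0,"tz":0.018,"roll":0},{"gripper":0,"tx":0,"ty":0,"tz":0.018,"roll":0}]'
python3 look.py pics/s7.png
```

```text
t: 3.1
tool_pos: [0.5189, -0.169, 0.0231]
tcp_rot: [-0.0, 1.0, -0.007, -0.0]
contact_force: [0.8, 0.7, 0.3]
width: 0.004
3.1 [ 0.5189 -0.169   0.0231] [0.79870902 0.73390809 0.33882462]
```

View pics/s7.png

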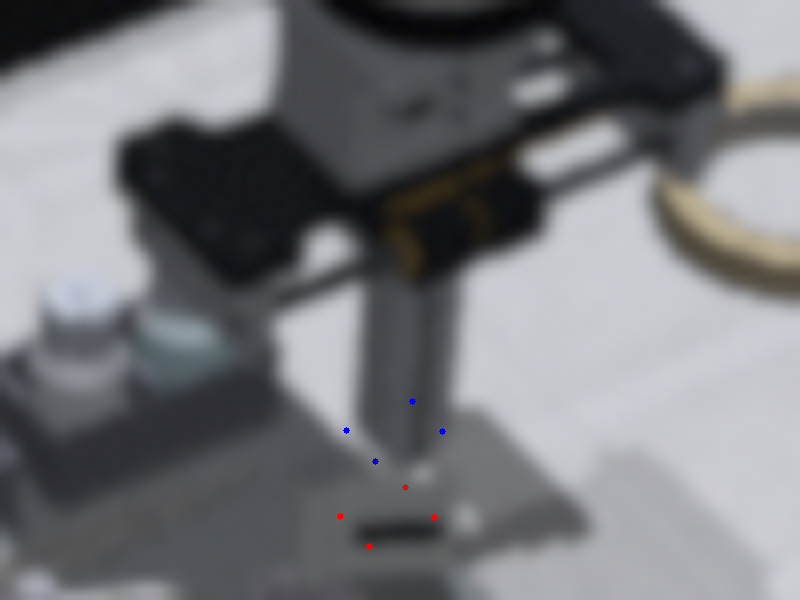

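```bash
python3 -m inch '[{"gripper":0,"tx":0,"ty":0,"tz":0.008,"roll":0},{"gripper":0,"tx":0,"ty":0,"tz":0.015,"roll":0},{"gripper":0,"tx":0,"ty":0,"tz":0.015,"roll":0},{"gripper":0,"tx":0,"ty":0,"tz":0.015,"roll":0}]'
python3 look.py pics/s8.png
```

```text
t: 3.55
tool_pos: [0.5189, -0.169, 0.008]
tcp_rot: [-0.0, 1.0, -0.007, -0.0]
contact_force: [-0.5, -0.1, 0.0]
width: 0.009
3.55 [ 0.5189 -0.169   0.008 ] [-0.53205225 -0.11549357  0.01824011]
```

View pics/s8.png

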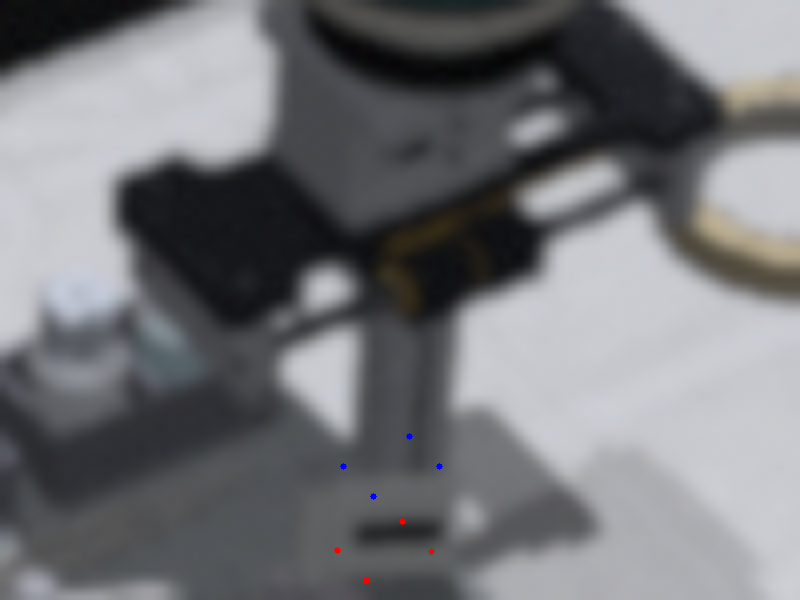

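The tip is now hidden behind the flap at zoom pixels (300–460, 480–570) and no force shows. I'll sweep it around the hinge.

```bash
python3 -m inch '[{"gripper":0,"tx":-0.01,"ty":-0.003,"tz":0,"roll":0},{"gripper":0,"tx":-0.016,"ty":-0.003,"tz":0,"roll":0},{"gripper":0,"tx":-0.022,"ty":-0.003,"tz":0,"roll":0},{"gripper":0,"tx":-0.028,"ty":-0.006,"tz":0,"roll":0},{"gripper":0,"tx":-0.034,"ty":-0.01,"tz":0,"roll":0},{"gripper":0,"tx":-0.039,"ty":-0.016,"tz":0,"roll":0},{"gripper":0,"tx":-0.043,"ty":-0.023,"tz":0,"roll":0},{"gripper":0,"tx":-0.046,"ty":-0.029,"tz":0,"roll":0},{"gripper":0,"tx":-0.047,"ty":-0.035,"tz":0,"roll":0},{"gripper":0,"tx":-0.047,"ty":-0.035,"tz":0,"roll":0},{"gripper":0,"tx":-0.047,"ty":-0.035,"tz":0,"roll":0}]'
python3 look.py pics/s9.png
```

```text
t: 4.7
tool_pos: [0.4727, -0.1333, 0.0083]
tcp_rot: [-0.0, 1.0, -0.006, 0.0]
contact_force: [-0.6, 0.5, -0.4]
width: 0.004
4.7 [ 0.4727 -0.1333  0.0083] [-0.64262477  0.49359599 -0.4220116 ]
```

View pics/s9.png

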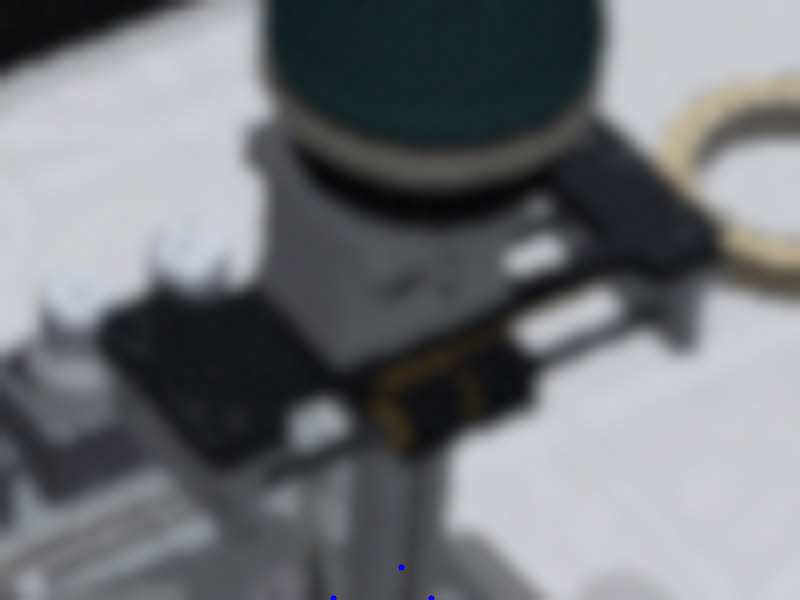

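```bash
sed -i 's/x0,y0=345,165/x0,y0=345,195/' look.py; python3 look.py pics/s10.png
```

```text
4.75 [ 0.4727 -0.1335  0.0082] [-0.64657946  0.20536971  0.57264479]
```

View pics/s10.png

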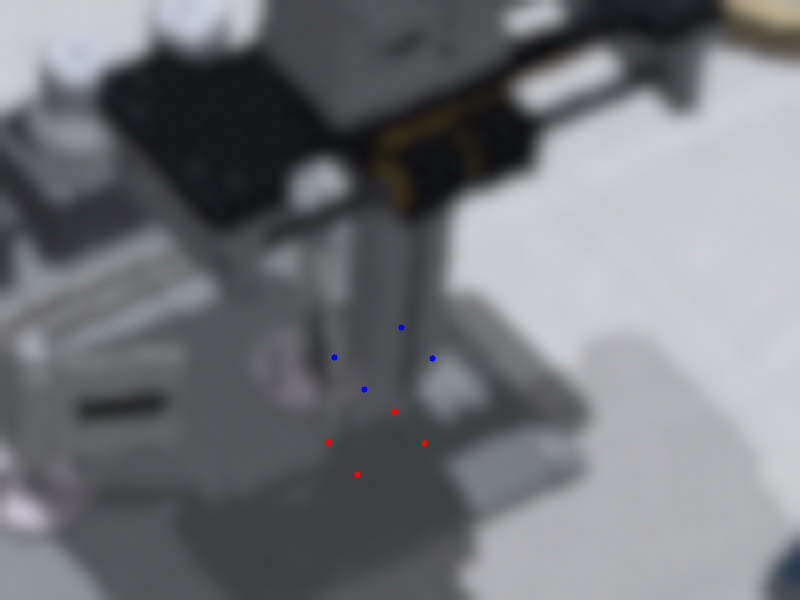

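```bash
python3 -m inch '[{"gripper":0,"tx":0.001,"ty":-0.007,"tz":0,"roll":0},{"gripper":0,"tx":0.002,"ty":-0.014,"tz":0,"roll":0},{"gripper":0,"tx":0.006,"ty":-0.02,"tz":0,"roll":0},{"gripper":0,"tx":0.009,"ty":-0.025,"tz":0,"roll":0},{"gripper":0,"tx":0.009,"ty":-0.025,"tz":0,"roll":0},{"gripper":0,"tx":0.009,"ty":-0.025,"tz":0,"roll":0}]'
python3 look.py pics/s11.png
```

```text
t: 5.4
tool_pos: [0.4819, -0.1084, 0.0082]
tcp_rot: [-0.0, 1.0, -0.006, -0.0]
contact_force: [0.2, -1.4, -0.4]
width: 0.002
5.4 [ 0.4819 -0.1084  0.0082] [ 0.1893472  -1.36881817 -0.39902499]
```

View pics/s11.png

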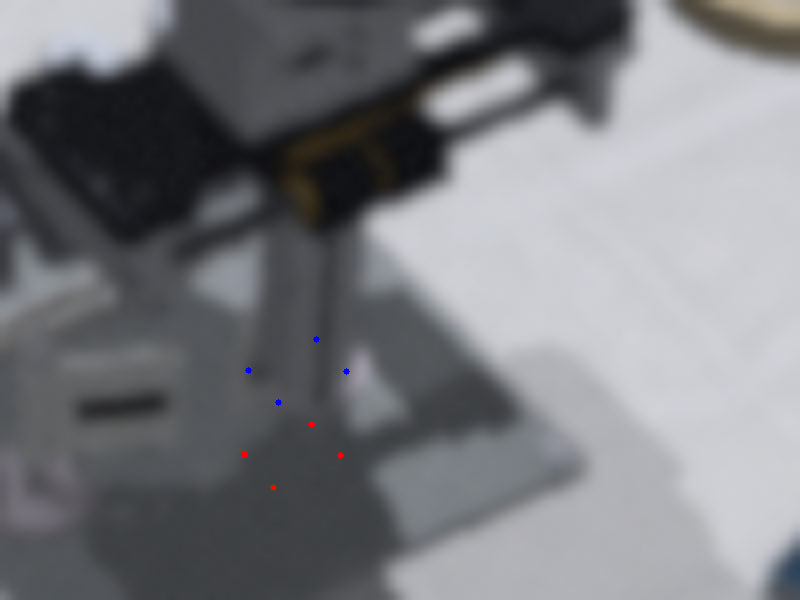

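```bash
python3 -m inch '[{"gripper":0,"tx":0.002,"ty":-0.001,"tz":0,"roll":0},{"gripper":0,"tx":0.004,"ty":-0.002,"tz":0,"roll":0},{"gripper":0,"tx":0.004,"ty":-0.002,"tz":0,"roll":0},{"gripper":0,"tx":0.004,"ty":-0.002,"tz":0,"roll":0}]'
```

```text
t: 5.85
tool_pos: [0.4855, -0.107, 0.0081]
tcp_rot: [0.0, 1.0, -0.007, -0.0]
contact_force: [-3.2, -2.9, 1.0]
width: 0.001
```

```bash
python3 -m inch '[{"gripper":0,"tx":0.002,"ty":0,"tz":0,"roll":0},{"gripper":0,"tx":0.002,"ty":0,"tz":0,"roll":0},{"gripper":0,"tx":0.002,"ty":0,"tz":0,"roll":0}]'
```

```text
t: 6.15
tool_pos: [0.4859, -0.1069, 0.0079]
tcp_rot: [0.0, 1.0, -0.007, -0.002]
contact_force: [-12.6, -2.1, 8.2]
width: 0.004
```

The force rose to 12.6 N with almost no travel, so the flap is on its stop. I'll back off, lift and move clear.

```bash
python3 -m inch '[{"gripper":0,"tx":-0.015,"ty":0.004,"tz":0,"roll":0},{"gripper":0,"tx":-0.045,"ty":0.015,"tz":0,"roll":0},{"gripper":0,"tx":-0.07,"ty":0.02,"tz":-0.02,"roll":0},{"gripper":0,"tx":-0.07,"ty":0.02,"tz":-0.07,"roll":0},{"gripper":0,"tx":-0.07,"ty":0.02,"tz":-0.12,"roll":0},{"gripper":0,"tx":-0.07,"ty":0.02,"tz":-0.16,"roll":0},{"gripper":0,"tx":-0.07,"ty":0.02,"tz":-0.16,"roll":0}]'
python3 -m inch '[{"gripper":0,"tx":-0.1,"ty":0.4,"tz":0,"roll":0},{"gripper":0,"tx":-0.1,"ty":0.4,"tz":0,"roll":0},{"gripper":0,"tx":-0.1,"ty":0.4,"tz":0,"roll":0},{"gripper":0,"tx":-0.1,"ty":0.4,"tz":0,"roll":0},{"gripper":0,"tx":-0.1,"ty":0.4,"tz":0,"roll":0},{"gripper":0,"tx":-0.1,"ty":0.4,"tz":0,"roll":0},{"gripper":0,"tx":-0.1,"ty":0.4,"tz":0,"roll":0},{"gripper":0,"tx":-0.1,"ty":0.4,"tz":0,"roll":0},{"gripper":0,"tx":-0.1,"ty":0.4,"tz":0,"roll":0},{"gripper":0,"tx":-0.1,"ty":0.4,"tz":0,"roll":0},{"gripper":0,"tx":-0.1,"ty":0.4,"tz":0,"roll":0},{"gripper":0,"tx":-0.1,"ty":0.4,"tz":0,"roll":0}]'
python3 - <<'E'
from h import *
a=arm.read_camera('top')[:,:,::-1]; cv2.imwrite('pics/t12f.png',a)
b=arm.read_camera('scene')[:,:,::-1]; cv2.imwrite('pics/s12f.png',b)
a=cv2.resize(a[215:300,225:390],(792,408),interpolation=2); cv2.imwrite('pics/t12.png',a)
cv2.imwrite('pics/s12.png',cv2.resize(b[185:320,225:425],None,fx=4,fy=4,interpolation=2))
E
```

```text
t: 6.85
tool_pos: [0.4204, -0.1263, 0.1732]
tcp_rot: [0.001, 1.0, -0.007, 0.004]
contact_force: [1.2, -1.7, -1.3]
width: 0.007
t: 8.05
tool_pos: [0.3133, -0.523, 0.1682]
tcp_rot: [-0.0, 1.0, -0.006, 0.0]
contact_force: [0.0, 0.4, -0.1]
width: 0.011
```

View pics/t12.png

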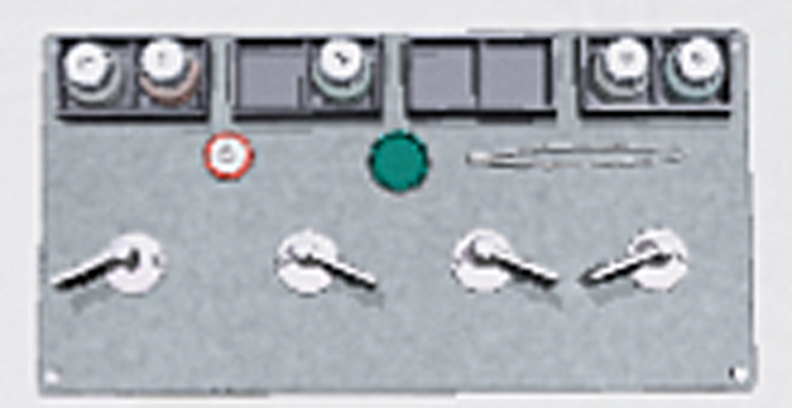

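View pics/s12.png

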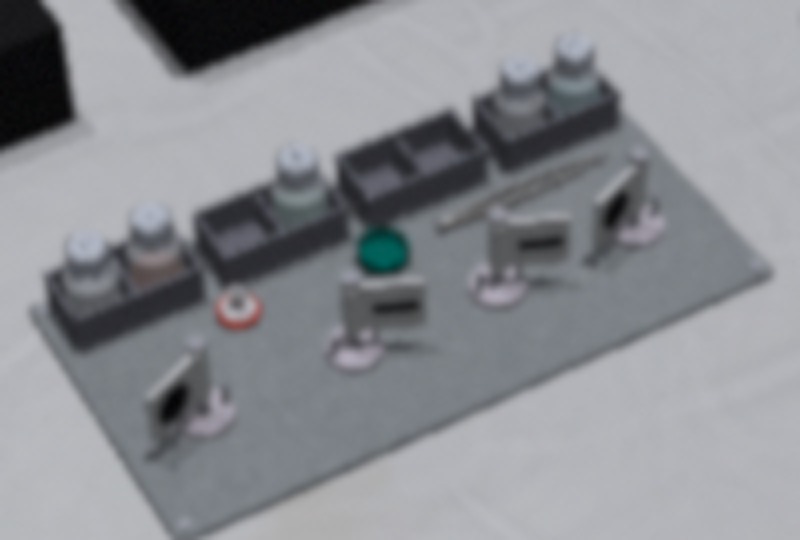

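Run:
```python
from h import *
a=cv2.imread('pics/top0.png').astype(int);b=cv2.imread('pics/t12f.png').astype(int)
d=(abs(a-b).max(2)>40).astype('uint8')[150:350,:570]
n,l,s,_=cv2.connectedComponentsWithStats(d)
print([tuple(x+[0,150,0,0,0]) for x in s[1:] if x[4]>4])
g=cv2.cvtColor(b.astype('uint8'),6)
for k,(x,y) in {1:(.5123,.1667),4:(.507,-.131)}.items():
  u=proj('top',np.array([x-.012,y+.022,.046])); c0,r0=int(u[0])-14,int(u[1])-10
  w=g[r0:r0+20,c0:c0+28]; n,l,st,_=cv2.connectedComponentsWithStats((w<75).astype('uint8'),connectivity=8)
  i=1+st[1:,4].argmax(); rr,cc=np.nonzero(l==i)
  p=np.array([onz('top',(c0+q,r0+r),.046)[:2] for r,q in zip(rr,cc)]); e,v=np.linalg.eigh(np.cov(p.T)); dd=v[:,1]*np.sign(v[0,1])
  print(k,st[i,4],-np.arctan2(dd[1],dd[0])-.0145)
```

```text
[(np.int64(345), np.int64(266), np.int64(17), np.int64(9), np.int64(54)), (np.int64(364), np.int64(267), np.int64(14), np.int64(10), np.int64(65)), (np.int64(402), np.int64(292), np.int64(168), np.int64(58), np.int64(4844))]
1 24 1.1602166346928036
4 16 1.3064494885544584
```

```bash
python3 -c "
from workcell import arm
print(arm.job_done())"
```

```text
the job is handed in; nothing more can be done
None
```

I flipped one tag, the one in front of the rightmost bin, to the left, and handed the job in at about 8 s of the 61 s allowed. From left to right the bins are full, half, empty and full. The other three tags already showed the right face, so I left them alone.

**Final pictures:** The tags now read disc, bar, bar, disc. In the top view between the first and last pictures, only that flap and the arm had changed; the bottles and other loose things had not moved.

**Stop check:** At the end of the push the force reached 12.6 N while the finger moved only 0.4 mm, so the flap was against its stop.

**Checks that disagreed:**
- **Flap angles:** Taken from only a few pixels, the two disc tags measured 1.16 rad (left) and 1.31 rad (right) against the 1.20 stop. The two bar tags measured 1.16 and 1.20 at the start. I put this down to measurement scatter of about 0.1 rad.
- **Fingertip height:** In the pictures the fingertip was about 35 mm higher than the reported TCP height. I went by the pictures, lowering in steps and watching the force. I did not find the cause.

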